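# Last kebab onto the roasting rack

## Task

Pull the last kebab out of the tall steel pot by its wooden handle without tipping the pot over, and lay it in the empty pair of notches of the wire rack in the roasting tin, handle on the same side as the other two kebabs, seated in the notch at both ends; leave those two where they are. Then swing the rack's hold-down bar all the way down over the skewers, so that the tin can be carried to the oven.

Things in the scene. Friction and masses are not known exactly. Their poses are not given: they have to be found in the camera images.
- kebab: kebab leaning some 16 degrees in the pot, tip on the floor: steel skewer 5 mm thick, round wooden handle 16 mm thick, 300 mm overall, 0.1 to 0.2 kg. Origin: on its axis, in the handle, 255 mm from the tip; x axis points to the tip. From the tip: bare steel 0-66 mm, meat and vegetables 30 mm thick 66-180, bare 180-212, ferrule 13 mm thick 212-222, handle 220-300.
- kebab_tip (a point): the tip of that kebab's skewer
- kebab_fore (a point): point on that kebab's axis 36 mm from the tip: it lies over the rack's tip-side rail when the kebab is centred on the rack
- kebab_aft (a point): point on that kebab's axis 200 mm from the tip, on the bare steel between food and handle: it lies over the rack's handle-side rail when the kebab is centred on the rack
- pot: tall round steel pot, loose, 62 mm across, 130 mm high, inside 56 mm across, floor 5 mm thick, 0.7 kg. Origin: centre of its underside, z up.
- rack: dark roasting tin, 230 (x) x 204 (y) x 34 mm, with a wire kebab rack in it; it stays put. Origin: centre of its underside, z up. Two rails of 5 mm wire along x at y = +82 mm (handle side) and -82 mm (tip side), top 66 mm high, each with V notches 24 mm wide, 16 mm deep at x = -60, 0, 60 mm. Those at 0 and 60 (far side) hold kebabs, those at -60 are empty.
- free_notch (a point): the empty pair of notches, nearest the robot (rack x = -60 mm): point midway between the two rails on the axis of a seated skewer, 56.3 mm above the tin's underside. A seated skewer lies along the rack's y axis, its handle at +y outside the tin, its tip towards -y
- kebab_on_rack_1: a like kebab already on the rack, in the notches at rack x = 0 mm; origin and axes as for kebab
- kebab_on_rack_2: a like kebab already on the rack, in the notches at rack x = +60 mm; origin and axes as for kebab
- hold_bar (a joint): angle of the rack's hold-down bar, a flat steel strap 10 mm wide, 4 mm thick, hinged at the back of the rack: 0 = all the way down, level over the skewers just inside the tip-side rail, free end towards the robot; grows as it swings up, to 1.45. Stays at any angle by pivot friction (0.12 N m); at the start it stands up
- bar_tab (a point): upper face of the flat thumb tab (26 x 16 mm) at the free end of the hold-down bar, 198 mm from the pivot; when the bar is down it lies at rack x = -109, y = -64 mm, 68 mm above the tin's underside, beyond the wire fork that the bar drops into
- bar_pivot (a point): the pivot of the hold-down bar, at rack x = +89, y = -64 mm, 62 mm above the tin's underside; its axis is the rack's y axis

How it is judged:
By the outcome, as a careful person would: the job done as asked, in the order asked, and still so for the second after the job is handed in, with the robot touching nothing.
It also fails if it takes over 67 s, if anything falls off the work surface, if the arm or the gripper's body presses on something with over 40 N, if the wrist force passes 120 N, or if a joint passes its speed limit or range.

## Robot

A 7-joint arm with a two-finger parallel gripper is mounted at the origin on a cart in front of the work surface, level with it; the furniture and walls round the work are solid. World frame = base frame: x ahead of the robot, y to its left, z up, the work surface at z = 0. Lengths are in m, angles in rad, forces in N, time in s.
With the tool pointing down it reaches from about 0.4 to 0.85 m from the base axis. Payload 4.5 kg.
Tool frame: the origin (TCP) lies between the finger pads; the fingertips stand r.tip_reach ahead of it and the grasp point (between the pads) lies 3 mm ahead of it (r.tip_reach is the distance from the TCP to the fingertips, in m); z points along the fingers, y is the line along which they close (so a half turn about z gives the same grasp; the last joint's range is limited). The gripper opens to 88 mm and grips with 3 to 60 N. Pads are 18 mm wide; open, the fingers measure 123 mm over their backs; the gripper's body (75 mm by 187 mm) begins 45 mm behind the grasp point.
Start: joints at [-1.303, 0.689, -0.195, 1.565, 0.157, 0.902, -0.215], TCP at [0.145, 0.608, 0.261] pointing down, gripper open.
Joint ranges: [-3.01, 3.01], [-0.46, 2.08], [-1.47, 1.51], [0.13, 2.56], [-1, 4.14], [0.04, 2.09], [-2.66, 2.66]. Speed limits (rad/s): [2.57, 2.57, 3.14, 3.14, 3.14, 3.14, 3.14].

## Interface

Orientations are given as a unit quaternion [x, y, z, w].
In Python, from plant import r gives the robot as it stands.
- The arm moves only by the tool step_arm, never from a script. Its argument "motion" is a list of rows, each an object with "dp": the shift along the tool's x, y, z in mm, a list of three; "twist": the turn, a rotation vector about the tool's x, y, z in rad, a list of three; "hand": the opening, from -1 (shut) to 1 (fully open). In form: [{"dp": [dx, dy, dz], "twist": [rx, ry, rz], "hand": hand}, ...]. A call has 1 to 5 rows; each row is the pose to reach, as a shift and turn from the pose commanded when the call began, along the tool's axes at that moment; what a row does not reach only later rows make up. A row lasts 1/8 s, in which the tool goes at most 62.5 mm and 10.7 degrees, less where a joint would pass 70% of its speed; a pose out of reach is approached as far as the arm can. A call with a gripper value outside its range is refused whole. The fingers move at their own pace and stop on an object; "force" is the grip in N (left out, the last holds). Time passes only in rows, so rows that repeat a pose let the fingers close. It gives the time, the measured TCP pose, the force, the opening and the grip force at its end, in the units of the state.
- r.get_state(): the state, without advancing time (a new reading comes with each control period).
- r.snapshot(name): name is "scene" or "top" or "wrist"; returns a dict with "pixels" (384x512x3 uint8, red, green, blue), "depth" (384x512 float32, m along the optical axis (not along the pixel's ray), 0 where there is no reading), "fx", "fy", "cx", "cy" (pixels), "xyz" and "orientation" of the camera in the world; the wrist camera has in their place "mount" (4x4, takes a point from camera to tool coordinates, whose origin is the TCP and whose axes are the flange's). Camera axes: x right, y down, z forward; pixel columns grow to the right and rows downward; lengths in m; the calibration is good to about 2 mm. A picture is of the moment at which its call begins: read the wrist's pose just before it.
- r.finish_job(): hands the job in; it is judged then, once.
Trained networks look in the newest picture that a camera, given by its name, has taken for a name from the list of things; names that differ only in an ending like _2 or _b are one class to them, and where a whole thing is asked for, a point or a joint stands for the part that bears it (a point fixed in the world has none). Each returns a list of dicts, best first, with "score" (0 to 1); they miss things now and then, are a little off and sometimes report something else, mostly with a low value. They report only what shows in the picture. A call takes as long as a camera call.
- r.search_frame(camera, thing): "at" ([x, y, z] in m, in the coordinates of the camera as it stood for that picture, good to about 4 mm: the middle of the surface that is visible of it).
The state is a dict: "clock": time; "q": joint angles; "qd": joint speeds; "joint_torque": joint torques, N m; "tool_pos": TCP position; "eef_rot": TCP orientation; "contact_force": force on the tool from outside, world axes, zero at the start; "moment": the same for the moment, N m; "opening": opening from 0.0 (shut) to 1.0 (fully open); "finger_force": force on a finger pad.
Only numpy, scipy, OpenCV 4.12 (cv2) and the standard library are available. Lean on these libraries where they do the work, as an engineer would, in place of code of your own. Each camera call takes 0.05 s, during which the arm holds its last target. There are 200 camera calls.

## Working session

There is one attempt and no reset: what is moved stays moved. The work goes in short steps, Python scripts to look and compute and a tool call to move; the robot and the scene stay as the last step left them, time stands still between calls to the robot, and variables do not carry over. Pictures are saved under pics/ and viewed, at most 10 in all, crops included, and the job is handed in when it is done.

Besides the shell and the picture viewer there is one more tool, called after "Call:" in YAML: its name, and indented under it one key for each argument. step_arm: Moves the arm, as the interface text tells. Its arguments: {"type":"object","properties":{"motion":{"type":"array"},"force":{"type":"number"}},"required":["motion"]}

```bash
ls; mkdir -p pics; cat > h.py <<'E'
import numpy as np, cv2
from scipy.spatial.transform import Rotation as R
from plant import r
def snap(n,save=None):
    st=r.get_state(); s=r.snapshot(n)
    if n=="wrist":
        T=np.eye(4);T[:3,:3]=R.from_quat(st["eef_rot"]).as_matrix();T[:3,3]=st["tool_pos"];T=T@np.array(s["mount"])
    else:
        T=np.eye(4);T[:3,:3]=R.from_quat(s["orientation"]).as_matrix();T[:3,3]=s["xyz"]
    s["T"]=T
    if save: cv2.imwrite("pics/"+save,cv2.cvtColor(s["pixels"],cv2.COLOR_RGB2BGR))
    return s
def cloud(s):
    d=s["depth"];v,u=np.mgrid[:d.shape[0],:d.shape[1]]
    P=np.stack([(u-s["cx"])/s["fx"]*d,(v-s["cy"])/s["fy"]*d,d],-1)@s["T"][:3,:3].T+s["T"][:3,3]
    P[d==0]=np.nan
    return P
def find(cam,s,names):
    for n in names:
        for o in r.search_frame(cam,n)[:3]:
            p=s["T"]@np.r_[o["at"],1]; print(cam,n,round(o["score"],2),p[:3].round(4))
def proj(s,p):
    c=np.linalg.inv(s["T"])@np.r_[p,1]; return c[0]/c[2]*s["fx"]+s["cx"],c[1]/c[2]*s["fy"]+s["cy"]
E
python3 - <<'E'
from h import *
print(r.get_state(), r.tip_reach)
N=["kebab","kebab_tip","kebab_aft","pot","rack","free_notch","kebab_on_rack_1","bar_tab","bar_pivot","hold_bar"]
ims=[]
for c in ["scene","top"]:
    s=snap(c,c+"0.png"); print(s["T"].round(3)); find(c,s,N); ims.append(s)
    np.savez("/tmp/"+c,**{k:s[k] for k in["depth","pixels","T","fx","fy","cx","cy"]})
E
```

```text
pics
{'clock': 0.0, 'q': array([-1.30320277,  0.68998117, -0.19450588,  1.56636246,  0.15732107,
        0.90250772, -0.21513398]), 'qd': array([-0.00047891, -0.00056923, -0.00085679, -0.00116983, -0.00029469,
       -0.00096187, -0.00090993]), 'joint_torque': array([-7.86244509e-04, -5.27566731e+01, -1.26719546e+00, -1.53433156e+01,
       -5.26569388e-02,  6.45790278e-03,  1.75086702e-04]), 'tool_pos': array([0.14470916, 0.60739471, 0.25990665]), 'eef_rot': array([ 1.16601130e-01,  9.93178386e-01, -9.32067997e-04, -2.91923019e-05]), 'contact_force': array([ 0.33496978, -0.76737849, -0.77051872]), 'moment': array([-0.00457345,  0.01543262, -0.03397801]), 'finger_force': 0.0, 'opening': 0.9997218497321201} 0.022
[[ 0.726 -0.517  0.454  0.046]
 [-0.688 -0.54   0.485 -0.47 ]
 [-0.006 -0.665 -0.747  1.042]
 [ 0.     0.     0.     1.   ]]
scene kebab 0.59 [0.4711 0.3867 0.1795]
scene kebab_tip 0.68 [0.4712 0.3892 0.1721]
scene kebab_aft 0.69 [0.4721 0.3854 0.1799]
scene pot 0.96 [0.4759 0.3415 0.0824]
scene rack 0.77 [ 0.5401 -0.14    0.0007]
scene rack 0.57 [0.4725 0.3844 0.1806]
scene 
[... 341 characters left out ...]
.89   0.422 -0.071]
 [-0.985 -0.154  0.073 -0.014]
 [ 0.    -0.428 -0.904  1.5  ]
 [ 0.     0.     0.     1.   ]]
top kebab 0.83 [0.4664 0.3833 0.1727]
top kebab 0.36 [ 0.5558 -0.1017  0.0637]
top kebab_tip 0.84 [0.4708 0.388  0.171 ]
top kebab_aft 0.52 [0.4677 0.3827 0.1748]
top pot 0.78 [0.4636 0.3553 0.0907]
top pot 0.7 [0.4702 0.388  0.1723]
top pot 0.34 [ 0.5457 -0.1354  0.0021]
top rack 0.72 [ 0.5444 -0.1302 -0.0007]
top rack 0.63 [ 0.6116 -0.0969  0.063 ]
top free_notch 0.7 [ 0.547  -0.1335  0.0044]
top kebab_on_rack_1 0.81 [ 0.6098 -0.0957  0.0643]
top kebab_on_rack_1 0.66 [ 0.5557 -0.1008  0.0659]
top bar_tab 0.58 [ 0.607  -0.1815  0.1973]
top hold_bar 0.56 [ 0.6088 -0.1845  0.1919]
```

View pics/scene0.png

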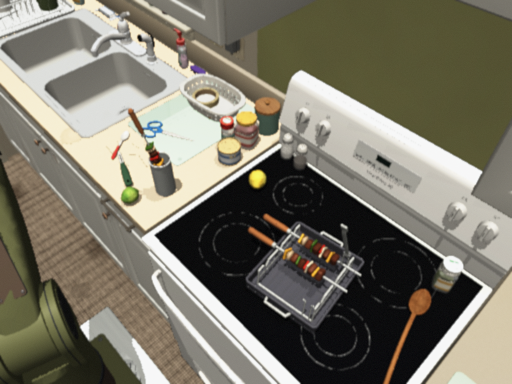

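View pics/top0.png

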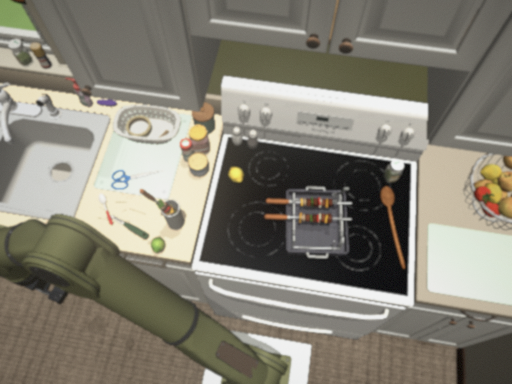

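Scene picture: the pot is at px (162,175) with the handle leaning up-left to (135,122). The rack is at (305,270), with the handles to its upper left (world +y) and the bar standing at (345,238). The top picture agrees: pot (173,213), rack (317,220).

```bash
python3 - <<'E'
from h import *
big=[]
for c in ["scene","top"]:
    s=dict(np.load("/tmp/"+c+".npz")); P=cloud(s)
    def roi(lo,hi): return np.all((P>lo)&(P<hi),-1)
    m=roi([.40,.27,.14],[.56,.55,.36]); q=P[m]; col=s["pixels"][m]
    print(c,"above pot",m.sum())
    if m.sum()>5:
        o=np.argsort(q[:,2]); 
        for i in o[::max(1,len(o)//14)]: print(q[i].round(4),col[i])
    m=roi([.40,.27,.02],[.56,.45,.134]); q=P[m]; print("pot",len(q),q.min(0).round(3),q.max(0).round(3))
    m=roi([.40,-.35,.045],[.75,.10,.085]); q=P[m]; col=s["pixels"][m].astype(int)
    br=(col[:,0]>col[:,2]+50)&(q[:,1]>-.03); print("handles",br.sum(),q[br].min(0).round(3),q[br].max(0).round(3))
    m=roi([.40,-.35,.1],[.75,-.05,.35]); q=P[m]; print("bar",len(q),q[np.argsort(q[:,2])][::max(1,len(q)//10)].round(3))
    im=cv2.cvtColor(s["pixels"],cv2.COLOR_RGB2BGR)
    a=(im[90:210,90:210],im[205:325,240:360]) if c=="scene" else (im[170:250,125:205],im[175:270,250:370])
    big.append(np.hstack([cv2.resize(x,(400,300) ,interpolation=cv2.INTER_CUBIC) for x in a]))
cv2.imwrite("pics/crops.png",np.vstack(big))
E
```

```text
scene above pot 352
[0.4901 0.3749 0.1408] [82 36 32]
[0.4675 0.3747 0.1486] [44 19 14]
[0.4688 0.3838 0.1569] [86 66 49]
[0.4762 0.3781 0.1636] [111  91  68]
[0.4867 0.3817 0.1695] [221 206 174]
[0.4689 0.3786 0.1757] [56 82 27]
[0.4716 0.3858 0.1804] [ 94 110  77]
[0.4717 0.3957 0.2108] [116 120 118]
[0.4749 0.3999 0.2277] [81 86 97]
[0.4691 0.3969 0.2403] [112  91  71]
[0.4602 0.4033 0.2521] [100  60  34]
[0.4597 0.4082 0.263 ] [97 56 29]
[0.4648 0.4075 0.2741] [109  74  50]
[0.4664 0.4152 0.2853] [133 113 102]
[0.4604 0.4214 0.295 ] [203 173 150]
pot 792 [0.4  0.33 0.02] [0.517 0.449 0.134]
handles 336 [ 0.532 -0.025  0.05 ] [0.615 0.058 0.068]
bar 118 [[ 0.645 -0.181  0.1  ]
 [ 0.636 -0.178  0.124]
 [ 0.628 -0.183  0.145]
 [ 0.619 -0.186  0.166]
 [ 0.611 -0.185  0.189]
 [ 0.603 -0.182  0.205]
 [ 0.596 -0.185  0.223]
 [ 0.595 -0.192  0.234]
 [ 0.592 -0.192  0.245]
 [ 0.587 -0.183  0.255]
 [ 0.589 -0.194  0.26 ]]
top above pot 202
[0.4726 0.3679 0.1406] [156  86  73]
[0.4627 0.3769 0.1512] [111  81  69]
[0.4637 0.3796 0.156 ] [110  94  79]
[0.4614 0.3835 0.1677] [138 129 102]
[0.4671 0.3773 0.1733] [126 119  92]
[0.4753 0.3857 0.1757] [113 132  82]
[0.4845 0.3911 0.1774] [141 153 108]
[0.4664 0.3788 0.182 ] [113 128  82]
[0.4677 0.3948 0.2188] [171 161 141]
[0.4586 0.4017 0.2355] [140 124 105]
[0.4624 0.4031 0.2486] [122 101  85]
[0.4599 0.4029 0.261 ] [126 108  92]
[0.4566 0.4088 0.2727] [115  95  79]
[0.4588 0.419  0.2853] [168 124  94]
[0.4526 0.4156 0.2922] [155 120  97]
pot 420 [0.4   0.333 0.022] [0.515 0.409 0.134]
handles 186 [ 0.529 -0.02   0.049] [0.611 0.055 0.071]
bar 34 [[ 0.642 -0.177  0.101]
 [ 0.635 -0.179  0.116]
 [ 0.62  -0.181  0.154]
 [ 0.619 -0.183  0.159]
 [ 0.604 -0.188  0.197]
 [ 0.601 -0.183  0.209]
 [ 0.593 -0.189  0.228]
 [ 0.591 -0.188  0.238]
 [ 0.588 -0.182  0.255]
 [ 0.584 -0.182  0.257]
 [ 0.588 -0.19   0.259]
 [ 0.583 -0.19   0.261]]
```

View pics/crops.png

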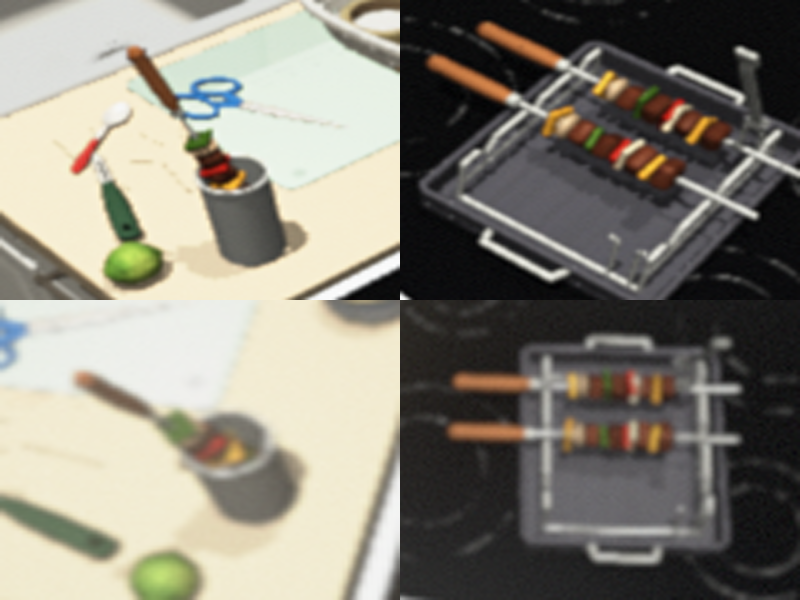

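The crops show the kebab's food at the pot's far (+y) rim, leaning about +y. The empty notches are on the near side of the rack, and the fork is at its near-right corner. Next I fit the geometry.

```bash
cat >> h.py <<'E'
from scipy.optimize import least_squares
def fitcyl(q,p0,d0,rad=.008):
    """axis through p0+ (a,b) offsets perpendicular; returns point, unit dir"""
    d0=d0/np.linalg.norm(d0); u=np.linalg.svd(d0[None])[2][1:]
    def un(x): d=d0+u.T@x[2:]; return p0+u.T@x[:2], d/np.linalg.norm(d)
    def f(x):
        p,d=un(x); w=q-p; return np.linalg.norm(w-np.outer(w@d,d),axis=1)-rad
    s=least_squares(f,np.zeros(4),loss="soft_l1",f_scale=.002); return (*un(s.x),np.sqrt(np.mean(s.fun**2)))
def cur():
    s=r.get_state(); return np.array(s["tool_pos"]),R.from_quat(s["eef_rot"])
def rel(p,Rt,base=None):
    p0,R0=base or cur(); print("dp",(R0.inv().apply(np.array(p)-p0)*1000).round(1),"twist",(R0.inv()*Rt).as_rotvec().round(4))
E
python3 - <<'E'
from h import *
for c in ["scene","top"]:
    s=dict(np.load("/tmp/"+c+".npz")); P=cloud(s); C=s["pixels"].astype(int)
    m=np.all((P>[.42,.37,.222])&(P<[.5,.45,.30]),-1)
    p,d,e=fitcyl(P[m],np.array([.462,.404,.25]),np.array([-.1,.28,.95]))
    f=lambda z:p+d*(z-p[2])/d[2]
    print(c,"handle",m.sum(),e.round(4),d.round(3),"z.237",f(.237).round(4),"z.01",f(.01).round(4),"lean",np.degrees(np.arccos(abs(d[2]))).round(1), "zmax",P[m][:,2].max())
    m=np.all((P>[.40,.28,.02])&(P<[.54,.38,.115]),-1)&(abs(C.max(-1)-C.min(-1))<25)
    q=P[m]; x=least_squares(lambda x:np.hypot(*(q[:,:2]-x).T)-.031,[.48,.35],loss="soft_l1",f_scale=.002).x; print(" pot",x.round(4),m.sum())
    for x0 in (.545,.605):
        m=np.all((P>[x0-.02,-.02,.04])&(P<[x0+.02,.065,.085]),-1)&(C[...,0]>C[...,2]+40)
        q=P[m]; p,d,e=fitcyl(q,np.r_[np.median(q[:,0]),.02,.056],np.array([0,1.,0])); print(" rack handle",m.sum(),e.round(4),p.round(4),d.round(3),"yend",np.percentile(q[:,1],99).round(4))
    # rails / wires: bright pixels
    m=np.all((P>[.42,-.26,.05])&(P<[.68,-.0,.075]),-1)&(C.min(-1)>110); q=P[m]
    for y in(-.19,-.03):
        k=abs(q[:,1]-y)<.03; print(" rail",y,k.sum(),np.median(q[k],0).round(4), np.polyfit(q[k][:,0],q[k][:,1],1).round(4))
E
```

```text
scene handle 163 0.002 [-0.113  0.282  0.953] z.237 [0.4678 0.4066 0.237 ] z.01 [0.4948 0.3395 0.01  ] lean 17.7 zmax 0.29619425454884585
 pot [0.4861 0.3667] 472
 rack handle 161 0.0018 [0.5445 0.02   0.0562] [-0.128  0.992  0.005] yend 0.0523
 rack handle 163 0.0018 [0.6051 0.02   0.0562] [-0.137  0.991  0.001] yend 0.0566
 rail -0.19 223 [ 0.5773 -0.2057  0.0629] [ 0.1131 -0.2699]
 rail -0.03 194 [ 0.5554 -0.0437  0.0626] [ 0.1394 -0.1212]
top handle 86 0.0019 [-0.142  0.274  0.951] z.237 [0.4656 0.4065 0.237 ] z.01 [0.4996 0.3412 0.01  ] lean 18.0 zmax 0.2946875295316891
 pot [0.4827 0.3658] 237
 rack handle 99 0.0027 [0.5408 0.02   0.0559] [-0.147  0.988 -0.04 ] yend 0.0525
 rack handle 101 0.002 [0.6022 0.02   0.0559] [-0.147  0.988 -0.042] yend 0.0547
 rail -0.19 92 [ 0.5743 -0.2056  0.0627] [ 0.0968 -0.2609]
 rail -0.03 97 [ 0.562  -0.0424  0.0612] [ 0.1393 -0.1201]
```

```bash
cat >> h.py <<'E'
H=np.array([.4667,.4066,.237]); A=np.array([-.125,.278,.952]); A/=np.linalg.norm(A)  # handle point, axis up
def graspR(az,dip,a=A):
    z=np.array([np.cos(az)*np.cos(dip),np.sin(az)*np.cos(dip),-np.sin(dip)])
    y=np.cross(z,a); y/=np.linalg.norm(y); x=np.cross(y,z); return R.from_matrix(np.c_[x,y,z])
E
python3 - <<'E'
from h import *
G=graspR(np.radians(45),np.radians(25)); z=G.as_matrix()[:,2]; print(G.as_matrix().round(2))
rel(H-z*.09,G)
p0,R0=cur()
print(np.degrees((R0.inv()*G).magnitude()))
E
```

```text
[[ 0.07  0.76  0.64]
 [ 0.5  -0.59  0.64]
 [ 0.86  0.27 -0.42]]
dp [-317.1 -190.8  -14.3] twist [-1.2077  0.4512  1.5967]
117.5857207154537
```

Call:
step_arm:
  motion:
    - {"dp": [-40, -25, -20], "twist": [-0.11, 0.04, 0.145], "hand": 1}
    - {"dp": [-90, -60, -40], "twist": [-0.22, 0.08, 0.29], "hand": 1}
    - {"dp": [-140, -90, -60], "twist": [-0.33, 0.12, 0.435], "hand": 1}
    - {"dp": [-180, -110, -80], "twist": [-0.44, 0.165, 0.58], "hand": 1}
    - {"dp": [-200, -130, -80], "twist": [-0.55, 0.205, 0.725], "hand": 1}
  force: 50

```text
clock: 1.72
tool_pos: [0.3127, 0.4341, 0.3429]
eef_rot: [0.455, 0.843, 0.279, -0.065]
contact_force: [-0.8, 1.1, 0.2]
opening: 0.998
finger_force: 0.0
```

```bash
python3 - <<'E'
from h import *
G=graspR(np.radians(45),np.radians(25)); z=G.as_matrix()[:,2]
rel(H-z*.09,G); print(r.get_state()["q"].round(2))
E
```

```text
dp [-142.5   12.7   25.4] twist [-0.6471  0.2435  0.8665]
[-0.57  0.36 -0.47  2.18 -0.27  0.09 -0.12]
```

```bash
cat > fk.py <<'E'
import numpy as np, itertools
from scipy.spatial.transform import Rotation as R
from scipy.optimize import least_squares
def fk(q,sg,L):
    h,a,o1,o2,b,c,o3=L; ax="zyzyzyz"; off=[(0,0,h),(0,0,0),(o1,0,a),(o2,0,b),(0,0,0),(o3,0,c),(0,0,0)]
    T=R.identity();p=np.zeros(3)
    tr={0:(0,0,h),2:(o1,0,a),4:(o2,0,b),6:(o3,0,c)}
    for i in range(7):
        T=T*R.from_euler(ax[i],sg[i]*q[i]); p=p+(T.apply(tr[i]) if i in tr else 0)
    return p,T
E
cat > /tmp/d.py <<'E'
from h import *; from fk import *
q0=[-1.30320277,.68998117,-.19450588,1.56636246,.15732107,.90250772,-.21513398]
D=[(q0,[0.14470916,0.60739471,0.25990665],[1.16601130e-01,9.93178386e-01,-9.32067997e-04,-2.91923019e-05])]
s=r.get_state(); D.append((s["q"],s["tool_pos"],s["eef_rot"]))
print([np.round(x,3) for x in D[1]])
for sg in itertools.product([-1],[1],[1,-1],[1],[1,-1],[1],[1,-1]):
    K=[fk(q,sg,[0]*7)[1].inv()*R.from_quat(e) for q,_,e in D]
    print(sg,np.degrees((K[0].inv()*K[1]).magnitude()).round(2),K[0].as_rotvec().round(3))
E
python3 /tmp/d.py
```

```text
[array([-0.568,  0.356, -0.472,  2.185, -0.27 ,  0.087, -0.125]), array([0.313, 0.434, 0.343]), array([ 0.455,  0.843,  0.279, -0.065])]
(-1, 1, 1, 1, 1, 1, 1) 45.02 [ 0.    -0.     1.503]
(-1, 1, 1, 1, 1, 1, -1) 48.71 [ 0.    -0.     1.073]
(-1, 1, 1, 1, -1, 1, 1) 41.08 [-0.239  0.142  1.69 ]
(-1, 1, 1, 1, -1, 1, -1) 34.16 [-0.192  0.18   1.262]
(-1, 1, -1, 1, 1, 1, 1) 35.86 [ 0.2   -0.2    1.795]
(-1, 1, -1, 1, 1, 1, -1) 45.25 [ 0.144 -0.225  1.367]
(-1, 1, -1, 1, -1, 1, 1) 10.36 [-0.    -0.     2.001]
(-1, 1, -1, 1, -1, 1, -1) 0.0 [-0.    -0.     1.571]
```

```bash
cat >> fk.py <<'E'
SG=(-1,1,-1,1,-1,1,-1); K=R.from_euler("z",np.pi/2)
LO=np.array([-3.01,-.46,-1.47,.13,-1,.04,-2.66]);HI=np.array([3.01,2.08,1.51,2.56,4.14,2.09,2.66])
def ik(p,Rt,L,q0,n=12,seed=0):
    rng=np.random.default_rng(seed);best=[]
    for i in range(n):
        x0=np.clip(q0,LO+.1,HI-.1) if i==0 else rng.uniform(LO+.1,HI-.1)
        if i: x0[0]=-np.arctan2(p[1],p[0])+rng.uniform(-.6,.6)
        def f(q):
            pp,T=fk(q,SG,L); return np.r_[(pp-p)*10,((T*K).inv()*Rt).as_rotvec()*2,.003*(q-q0)]
        s=least_squares(f,x0,bounds=(LO+.08,HI-.08),max_nfev=60); e=np.abs(s.fun[:6]).max()
        if e<.02: best.append((np.linalg.norm(s.x-q0),s.x))
    return sorted(best,key=lambda b:b[0])
E
cat > /tmp/e.py <<'E'
from h import *; from fk import *
exec(open("/tmp/d.py").read().split("print")[0].split("\n",1)[1])
f=lambda L:np.r_[np.concatenate([fk(q,SG,L)[0]-p for q,p,_ in D])*100,(L-np.array([.33,.4,0,0,.4,.2,0]))*.03*np.array([1,1,5,5,1,1,5])]
s=least_squares(f,[.33,.4,0,0,.4,.2,0]); print(s.x.round(4),(s.fun[:6]/100).round(5)); L=s.x; np.save("L.npy",L)
q0=D[1][0]
for az in (-30,0,30,45,60,75,90,105,120):
  for dip in (10,25,40,55):
    G=graspR(np.radians(az),np.radians(dip)); b=ik(H,G,L,q0,8)
    if b: print(az,dip,round(b[0][0],2),b[0][1].round(2))
E
python3 /tmp/e.py
```

```text
[ 0.0419  0.9172 -0.2121 -0.0724  0.273   0.5091  0.0493] [-0.  0. -0. -0. -0.  0.]
-30 10 3.45 [-1.39  1.11  1.01  2.48  2.25  0.67  1.17]
-30 25 2.53 [-1.42  1.01 -0.56  2.48  0.99  1.35  1.28]
-30 40 2.66 [-1.27  0.85 -0.84  2.27  0.9   1.45  1.61]
-30 55 2.3 [-1.3   0.74  1.19  2.1  -0.68  0.34 -1.4 ]
0 55 3.2 [-1.01  0.66 -1.18  2.35  1.1   1.36  2.31]
30 55 3.52 [-0.8   0.61 -1.39  2.48  1.34  1.28  2.58]
45 55 4.03 [-0.46  0.55 -0.27  2.13  2.7   0.15  2.58]
60 55 4.53 [-0.5   0.55 -0.24  2.11  3.97  0.12  1.44]
75 40 4.32 [-0.19  0.75 -0.88  2.39  2.98  0.58  2.58]
75 55 3.09 [-0.14  0.68 -0.79  2.11  1.74  0.12 -2.39]
90 25 4.62 [-0.08  0.95 -1.08  2.48  3.28  0.72  2.58]
90 40 4.68 [-0.11  0.72 -0.91  2.1   3.95  0.12  1.76]
90 55 0.91 [-0.27  0.63 -0.62  2.12 -0.92  0.12  0.33]
105 10 4.82 [ 0.05  1.11 -1.39  2.2   3.65  0.31  2.33]
105 40 2.22 [ 0.02  0.92 -1.22  2.11  1.08  0.12 -1.49]
105 55 0.63 [-0.19  0.7  -0.73  2.02 -0.35  0.28 -0.07]
120 25 1.27 [ 0.03  1.02 -1.34  2.08 -0.38  0.19  0.02]
120 40 0.99 [-0.07  0.87 -1.01  1.95 -0.37  0.39  0.05]
120 55 0.82 [-0.22  0.77 -0.69  1.84 -0.27  0.54 -0.02]
```

```bash
python3 - <<'E'
from h import *; import json
s=r.get_state()
q0=[-1.30320277,.68998117,-.19450588,1.56636246,.15732107,.90250772,-.21513398]
D=[[q0,[0.14470916,0.60739471,0.25990665]],[list(s["q"]),list(s["tool_pos"])]]
json.dump(D,open("D.json","w"))
for az,dip in((90,55),(90,40),(105,50)):
    rel([.40,.28,.38],graspR(np.radians(az),np.radians(dip)))
E
```

```text
dp [-149.5   18.9 -100.1] twist [0.1161 0.0984 0.4663]
dp [-149.5   18.9 -100.1] twist [0.0184 0.342  0.5046]
dp [-149.5   18.9 -100.1] twist [0.2318 0.2398 0.359 ]
```

Call:
step_arm:
  motion:
    - {"dp": [-50, 6, -33], "twist": [0.04, 0.04, 0.12], "hand": 1}
    - {"dp": [-100, 12, -66], "twist": [0.08, 0.08, 0.24], "hand": 1}
    - {"dp": [-150, 19, -100], "twist": [0.1, 0.12, 0.36], "hand": 1}
    - {"dp": [-150, 19, -100], "twist": [0.12, 0.18, 0.45], "hand": 1}
    - {"dp": [-150, 19, -100], "twist": [0.12, 0.18, 0.45], "hand": 1}

```text
clock: 2.35
tool_pos: [0.4054, 0.2752, 0.3773]
eef_rot: [0.604, 0.724, 0.243, -0.226]
contact_force: [-1.1, 0.3, -0.2]
opening: 1.001
finger_force: 0.0
```

```bash
cat > fit.py <<'E'
from h import *; from fk import *; import json
def refit(add=True):
    D=json.load(open("D.json")); s=r.get_state()
    if add: D.append([list(s["q"]),list(s["tool_pos"])]); json.dump(D,open("D.json","w"))
    best=None
    for L0 in ([.33,.4,0,0,.4,.2,0],[.3,.4,.05,-.05,.4,.25,.05],[.2,.5,0,0,.4,.3,.0]):
        pr=np.array(L0)
        w=.02*np.array([1,1,2,2,1,1,2])
        f=lambda L:np.r_[np.concatenate([fk(q,SG,L)[0]-p for q,p in D])*100,(L-pr)*w]
        o=least_squares(f,L0); n=3*len(D); print(o.x.round(4),np.abs(o.fun[:n]).max()/100)
        if best is None or o.cost<best.cost: best=o
    np.save("L.npy",best.x); return best.x
E
python3 - <<'E'
from fit import *
L=refit(); q0=r.get_state()["q"]; print(q0.round(2))
for az in (60,75,90,105,120):
  for dip in (10,25,40,55):
    G=graspR(np.radians(az),np.radians(dip)); b=ik(H,G,L,q0,6)
    if b: print(az,dip,round(b[0][0],2),b[0][1].round(2))
E
```

```text
[ 0.2539  0.6546 -0.1389 -0.0171  0.322   0.4    -0.0622] 0.017293209889359007
[ 0.2539  0.6546 -0.1389 -0.0171  0.322   0.4    -0.0622] 0.017293228100920155
[ 0.2539  0.6546 -0.1389 -0.0171  0.322   0.4    -0.0622] 0.017293189120163588
[ 0.32  0.47 -0.92  2.04 -0.47  0.53  0.06]
60 55 4.23 [-0.5   0.66 -0.42  2.17  2.77  0.26  2.58]
75 40 4.42 [-0.2   0.86 -0.8   2.38  3.09  0.65  2.58]
75 55 3.44 [-0.16  0.87 -1.39  2.15  1.67  0.74 -2.52]
90 10 5.15 [ 0.07  1.34 -0.85  2.43  3.9   0.89  2.58]
90 25 4.78 [ 0.07  1.1  -1.01  2.32  3.52  0.53  2.58]
90 40 3.66 [ 0.06  1.03 -1.39  2.19  2.03  0.44 -2.5 ]
90 55 0.88 [-0.22  0.71 -0.63  2.06 -0.81  0.12  0.31]
105 25 2.31 [ 0.22  1.24 -1.38  2.08  1.13  0.12 -1.27]
105 40 0.65 [ 0.07  0.94 -1.    2.03 -0.43  0.18  0.18]
105 55 0.64 [-0.14  0.77 -0.67  1.92 -0.35  0.37  0.03]
120 10 1.04 [ 0.21  1.37 -1.22  1.83 -0.42  0.56  0.42]
120 25 0.8 [ 0.15  1.16 -1.07  1.82 -0.38  0.56  0.32]
120 40 0.66 [ 0.04  0.97 -0.89  1.8  -0.31  0.59  0.2 ]
120 55 0.73 [-0.13  0.82 -0.68  1.76 -0.22  0.64  0.04]
```

```bash
python3 - <<'E'
from h import *
G=graspR(np.radians(112),np.radians(40)); z=G.as_matrix()[:,2]
rel(H-z*.1,G); print(G.as_matrix().round(2), np.degrees(np.arccos(z@A)))
E
```

```text
dp [-16.2  91.9  94. ] twist [ 0.217   0.2085 -0.1234]
[[-0.25  0.92 -0.29]
 [ 0.59  0.38  0.71]
 [ 0.77  0.01 -0.64]] 112.25682166215476
```

Call:
step_arm:
  motion:
    - {"dp": [-5, 45, 30], "twist": [0.11, 0.1, -0.06], "hand": 1}
    - {"dp": [-16, 92, 65], "twist": [0.217, 0.2085, -0.1234], "hand": 1}
    - {"dp": [-16, 92, 94], "twist": [0.217, 0.2085, -0.1234], "hand": 1}
    - {"dp": [-16, 92, 94], "twist": [0.217, 0.2085, -0.1234], "hand": 1}

```text
clock: 2.85
tool_pos: [0.4852, 0.3462, 0.3002]
eef_rot: [0.493, 0.76, 0.233, -0.353]
contact_force: [-1.0, 1.0, 1.3]
opening: 1.0
finger_force: 0.0
```

```bash
python3 - <<'E'
from fit import *
print(r.get_state()["q"].round(2))
import json; D=json.load(open("D.json")); s=r.get_state(); D.append([list(s["q"]),list(s["tool_pos"])]); json.dump(D,open("D.json","w"))
s=snap("wrist","w1.png"); find("wrist",s,["kebab","kebab_aft"])
P=cloud(s); m=np.all((P>[.42,.37,.225])&(P<[.5,.45,.30]),-1)
p,d,e=fitcyl(P[m],H.copy(),A); f=lambda z:p+d*(z-p[2])/d[2]
print(m.sum(),e,d.round(3),f(.237).round(4),f(.29).round(4),P[m][:,2].max())
G=graspR(np.radians(112),np.radians(40)); rel(H-G.as_matrix()[:,2]*.1,G)
E
```

```text
[ 0.17  0.88 -0.9   1.71 -0.34  0.75  0.19]
wrist kebab 0.66 [0.4679 0.4026 0.2357]
wrist kebab_aft 0.87 [0.4732 0.402  0.2355]
2126 0.0012657262913948505 [-0.122  0.28   0.952] [0.4663 0.4098 0.237 ] [0.4595 0.4254 0.29  ] 0.2948577678015753
dp [-10.1   4.3  -7.3] twist [-0.0143  0.0014  0.0161]
```

View pics/w1.png

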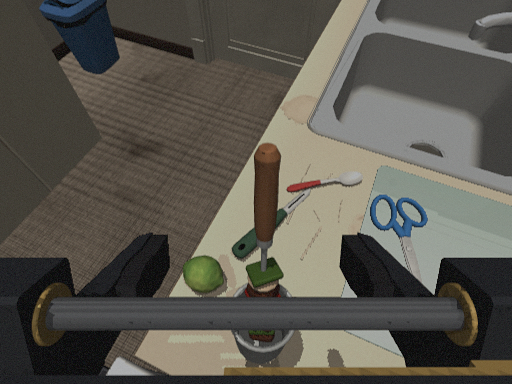

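The wrist view shows the handle at px (265,150)–(265,245), between the open fingers; it agrees with the fit from the fixed cameras to within 3 mm. Advancing to grasp.

```bash
sed -i 's/^H=np.array.*; A=/H=np.array([.4663,.4094,.237]); A=/' h.py; python3 - <<'E'
from h import *
G=graspR(np.radians(112),np.radians(40)); z=G.as_matrix()[:,2]; rel(H-z*.04,G); rel(H-z*.003,G)
E
```

```text
dp [-8.3  5.9 54.8] twist [-0.0143  0.0014  0.0161]
dp [-8.2  6.5 91.8] twist [-0.0143  0.0014  0.0161]
```

Call:
step_arm:
  motion:
    - {"dp": [-8, 6, 30], "twist": [-0.0143, 0, 0.016], "hand": 1}
    - {"dp": [-8, 6, 60], "twist": [-0.0143, 0, 0.016], "hand": 1}
    - {"dp": [-8, 6, 85], "twist": [-0.0143, 0, 0.016], "hand": 1}
    - {"dp": [-8, 6.5, 92], "twist": [-0.0143, 0, 0.016], "hand": 1}
    - {"dp": [-8, 6.5, 92], "twist": [-0.0143, 0, 0.016], "hand": 0.4}

```text
clock: 3.62
tool_pos: [0.4684, 0.4068, 0.2385]
eef_rot: [0.503, 0.754, 0.239, -0.348]
contact_force: [1.1, -0.5, 0.3]
opening: 0.909
finger_force: 0.0
```

```bash
python3 - <<'E'
from fit import *
import json; D=json.load(open("D.json")); s=r.get_state(); D.append([list(s["q"]),list(s["tool_pos"])]); json.dump(D,open("D.json","w"))
G=graspR(np.radians(112),np.radians(40)); z=G.as_matrix()[:,2]; rel(H-z*.003,G)
p,T=cur(); print("handle in tool:",T.inv().apply(H-p).round(4), T.inv().apply(A).round(3))
E
```

```text
dp [ 1.  -1.   0.4] twist [ 0.0015  0.001  -0.0018]
handle in tool: [ 0.001  -0.001   0.0034] [ 0.925 -0.001 -0.38 ]
```

Call:
step_arm:
  motion:
    - {"dp": [1, -1, 0.4], "twist": [0, 0, 0], "hand": -0.4}
    - {"dp": [1, -1, 0.4], "twist": [0, 0, 0], "hand": -1}
    - {"dp": [1, -1, 0.4], "twist": [0, 0, 0], "hand": -1}
    - {"dp": [1, -1, 0.4], "twist": [0, 0, 0], "hand": -1}
    - {"dp": [1, -1, 0.4], "twist": [0, 0, 0], "hand": -1}
  force: 58

```text
clock: 4.25
tool_pos: [0.4668, 0.4074, 0.2375]
eef_rot: [0.503, 0.754, 0.238, -0.349]
contact_force: [-0.0, -0.2, 0.1]
opening: 0.342
finger_force: 0.0
```

Call:
step_arm:
  motion:
    - {"dp": [0, 0, 0], "twist": [0, 0, 0], "hand": -1}
    - {"dp": [0, 0, 0], "twist": [0, 0, 0], "hand": -1}
    - {"dp": [0, 0, 0], "twist": [0, 0, 0], "hand": -1}
    - {"dp": [0, 0, 0], "twist": [0, 0, 0], "hand": -1}
  force: 58

```text
clock: 4.75
tool_pos: [0.4667, 0.4074, 0.2375]
eef_rot: [0.503, 0.754, 0.238, -0.349]
contact_force: [-0.0, 0.4, 0.3]
opening: 0.139
finger_force: 58.1
```

```bash
python3 - <<'E'
from h import *
# step a: lift 8mm along axis, rotate upright 5deg about tip in lean plane; step b: raise along new axis
p,T=cur(); tip=H-A*.242
up=np.array([0,0,1.]); ax=np.cross(A,up); ax/=np.linalg.norm(ax)
for ang,lift in((3,.006),(6,.012),(6,.06),(6,.11),(6,.165)):
    Q=R.from_rotvec(ax*np.radians(ang)); a2=Q.apply(A)
    rel(tip+Q.apply(p-tip)+a2*lift,Q*T)
E
```

```text
dp [  0.2   0.4 -14.1] twist [0.0008 0.0523 0.0015]
dp [ -0.4   0.8 -28.5] twist [0.0016 0.1047 0.0031]
dp [ 41.9   0.9 -51.2] twist [0.0016 0.1047 0.0031]
dp [ 85.9   0.9 -74.9] twist [0.0016 0.1047 0.0031]
dp [ 134.4    0.9 -100.9] twist [0.0016 0.1047 0.0031]
```

Call:
step_arm:
  motion:
    - {"dp": [0, 0, -14], "twist": [0, 0.052, 0.0015], "hand": -1}
    - {"dp": [0, 0.8, -28], "twist": [0.0016, 0.105, 0.003], "hand": -1}
    - {"dp": [15, 0.8, -36], "twist": [0.0016, 0.105, 0.003], "hand": -1}
    - {"dp": [30, 0.8, -45], "twist": [0.0016, 0.105, 0.003], "hand": -1}

```text
clock: 5.25
tool_pos: [0.4721, 0.3946, 0.2911]
eef_rot: [0.49, 0.734, 0.263, -0.389]
contact_force: [-0.3, 0.0, -0.8]
opening: 0.14
finger_force: 58.0
```

```bash
python3 - <<'E'
from h import *
s=snap("scene","s1.png")
im=cv2.imread("pics/s1.png")[60:210,80:230]; cv2.imwrite("pics/s1c.png",cv2.resize(im,(600,600),interpolation=cv2.INTER_CUBIC))
E
```

```text
(no output)
```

View pics/s1c.png

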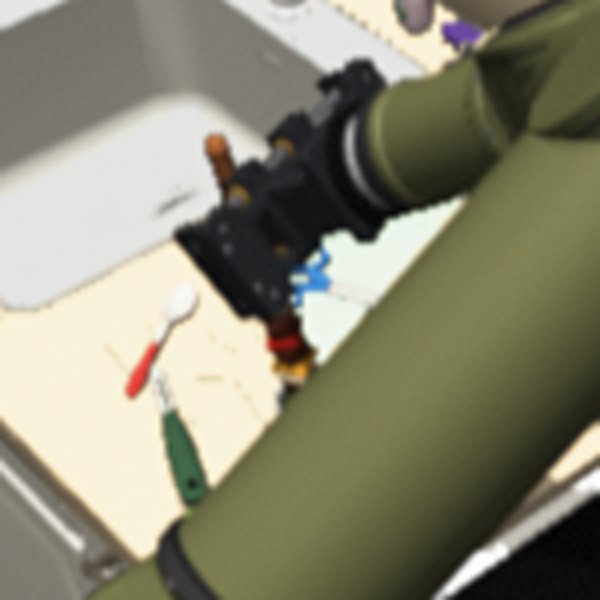

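The kebab is rising in the grip (food at px (290,340) in the crop) and there is no contact force. Continuing the pull.

Call:
step_arm:
  motion:
    - {"dp": [25, 0, -10], "twist": [0, 0, 0], "hand": -1}
    - {"dp": [50, 0, -20], "twist": [0, 0, 0], "hand": -1}
    - {"dp": [80, 0, -33], "twist": [0, 0, 0], "hand": -1}
    - {"dp": [110, 0, -45], "twist": [0, 0, 0], "hand": -1}
    - {"dp": [122, 0, -50], "twist": [0, 0, 0], "hand": -1}

```text
clock: 5.92
tool_pos: [0.4605, 0.42, 0.4216]
eef_rot: [0.489, 0.735, 0.264, -0.389]
contact_force: [0.5, 0.9, -1.5]
opening: 0.138
finger_force: 58.0
```

```bash
python3 - <<'E'
from fit import *
import json; D=json.load(open("D.json")); s=r.get_state(); D.append([list(s["q"]),list(s["tool_pos"])]); json.dump(D,open("D.json","w"))
print(s["q"].round(2))
p,T=cur(); a=T.apply([.925,-.001,-.38]); print("axis",a.round(3),"tip",(p+T.apply([0,0,.003])-.242*a).round(3))
s=snap("scene","s2.png"); t=snap("top","t2.png"); find("top",t,["pot","kebab"]); find("scene",s,["pot","kebab"])
cv2.imwrite("pics/s2c.png",np.hstack([cv2.resize(cv2.imread("pics/s2.png")[30:230,50:250],(400,400)),cv2.resize(cv2.imread("pics/t2.png")[120:270,90:240],(400,400))]))
E
```

```text
[ 0.13  0.77 -1.    1.63 -0.45  0.8   0.06]
axis [-0.085  0.183  0.979] tip [0.48  0.378 0.183]
top pot 0.94 [0.4752 0.3649 0.0844]
top kebab 0.6 [0.4575 0.4114 0.361 ]
scene pot 0.73 [0.4831 0.3389 0.0228]
scene kebab 0.64 [0.4614 0.4053 0.3466]
```

View pics/s2c.png

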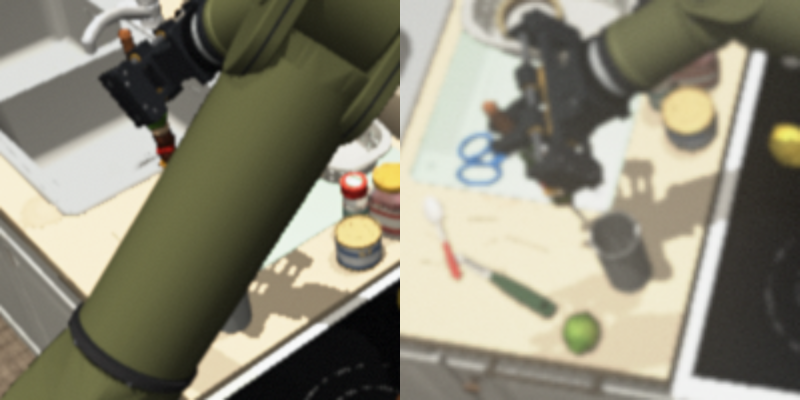

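The top view shows the pot upright at px (618,250) of the composite, with the kebab hanging clear above its rim. Now rotate and transfer.

```bash
cat >> h.py <<'E'
PSI=.138
def placeR(psi=PSI,c=.925,s_=.38):
    y=np.array([-np.sin(psi),np.cos(psi),0]);Z=np.array([0,0,1.]); n=np.hypot(c,s_);c/=n;s_/=n
    z=-s_*y-c*Z;x=c*y-s_*Z; return R.from_matrix(np.c_[x,np.cross(z,x),z])
def rows(p,Rt,n):
    p0,R0=cur(); rv=(R0.inv()*Rt).as_rotvec(); d=R0.inv().apply(np.array(p)-p0)*1000
    print("tot",d.round(1),rv.round(4),"deg",np.degrees(np.linalg.norm(rv)).round(1),"per row",(d/n).round(1),(rv/n).round(4))
E
python3 - <<'E'
from h import *
rows([.486,-.01,.26],placeR(),10)
rows([.486,-.01,.40],placeR(),10)
E
```

```text
tot [-356.2 -140.4 -247.5] [-0.0772 -1.3591  0.2604] deg 79.4 per row [-35.6 -14.  -24.7] [-0.0077 -0.1359  0.026 ]
tot [-240.2 -140.3 -325.8] [-0.0772 -1.3591  0.2604] deg 79.4 per row [-24.  -14.  -32.6] [-0.0077 -0.1359  0.026 ]
```

Call:
step_arm:
  motion:
    - {"dp": [-22, -12, -25], "twist": [-0.008, -0.12, 0.022], "hand": -1}
    - {"dp": [-44, -26, -60], "twist": [-0.015, -0.25, 0.048], "hand": -1}
    - {"dp": [-68, -40, -95], "twist": [-0.023, -0.39, 0.075], "hand": -1}
    - {"dp": [-92, -54, -128], "twist": [-0.03, -0.53, 0.1], "hand": -1}
    - {"dp": [-120, -70, -163], "twist": [-0.038, -0.68, 0.13], "hand": -1}

```text
clock: 6.85
tool_pos: [0.4743, 0.2027, 0.4094]
eef_rot: [0.604, 0.783, 0.071, -0.128]
contact_force: [-0.9, 1.0, -1.5]
opening: 0.145
finger_force: 58.0
```

```bash
python3 - <<'E'
from h import *
rows([.486,-.01,.28],placeR(),5); print(r.get_state()["q"].round(2))
E
```

```text
tot [-237.2  -38.4   66.1] [-0.0378 -0.6761  0.1294] deg 39.5 per row [-47.4  -7.7  13.2] [-0.0076 -0.1352  0.0259]
[ 0.08  0.45 -0.63  1.65 -0.04  1.09 -0.22]
```

Call:
step_arm:
  motion:
    - {"dp": [-47, -8, 0], "twist": [-0.008, -0.135, 0.026], "hand": -1}
    - {"dp": [-95, -15, 10], "twist": [-0.015, -0.27, 0.052], "hand": -1}
    - {"dp": [-142, -23, 25], "twist": [-0.023, -0.405, 0.078], "hand": -1}
    - {"dp": [-190, -31, 45], "twist": [-0.03, -0.54, 0.104], "hand": -1}
    - {"dp": [-237, -38, 66], "twist": [-0.038, -0.676, 0.129], "hand": -1}

```text
clock: 7.48
tool_pos: [0.4864, -0.0086, 0.2784]
eef_rot: [0.644, 0.74, -0.126, 0.146]
contact_force: [0.7, -1.2, -2.8]
opening: 0.14
finger_force: 58.0
```

```bash
python3 - <<'E'
from h import *
print(r.get_state()["q"].round(2)); rel([.486,-.01,.28],placeR())
s=snap("scene","s3.png"); w=snap("wrist","w3.png"); t=snap("top","t3.png")
for n,q in(("s",s),("t",t),("w",w)): np.savez("/tmp/%s3"%n,**{k:q[k] for k in["depth","pixels","T","fx","fy","cx","cy"]})
a=cv2.resize(cv2.imread("pics/s3.png")[150:350,200:400],(400,400)); b=cv2.resize(cv2.imread("pics/w3.png"),(400,300)); cv2.imwrite("pics/c3.png",np.hstack([a,np.vstack([b,np.zeros((100,400,3),np.uint8)])]))
# held kebab: points above rack
p,T=cur()
for n,q in(("s",s),("t",t),("w",w)):
    P=cloud(q); m=np.all((P>[.44,-.3,.22])&(P<[.58,-.06,.34]),-1); Q=P[m]
    if len(Q)<5: print(n,len(Q)); continue
    for y in np.arange(-.27,-.05,.02):
        k=abs(Q[:,1]-y)<.01
        if k.sum()>1: print(n,y.round(2),k.sum(),np.median(Q[k],0).round(4),Q[k][:,2].max().round(3))
E
```

```text
[-0.17  0.52 -0.23  1.99  0.67  0.86 -0.73]
dp [-1.9 -0.6 -1. ] twist [ 0.0013 -0.0016  0.0006]
s -0.25 11 [ 0.5194 -0.2448  0.2523] 0.254
s -0.23 26 [ 0.5179 -0.2298  0.2532] 0.258
s -0.21 24 [ 0.5153 -0.2101  0.2559] 0.258
s -0.19 58 [ 0.5115 -0.1832  0.2599] 0.271
s -0.17 133 [ 0.5058 -0.171   0.2695] 0.275
s -0.15 144 [ 0.5007 -0.1507  0.2714] 0.279
s -0.13 134 [ 0.498  -0.1311  0.2742] 0.282
s -0.11 123 [ 0.4947 -0.1097  0.2756] 0.285
s -0.09 102 [ 0.492  -0.0895  0.2777] 0.284
s -0.07 54 [ 0.4945 -0.0763  0.2765] 0.285
t -0.25 4 [ 0.5138 -0.2453  0.2479] 0.251
t -0.23 11 [ 0.5121 -0.2287  0.2483] 0.253
t -0.21 10 [ 0.5084 -0.2134  0.2535] 0.256
t -0.19 23 [ 0.5063 -0.1837  0.2622] 0.27
t -0.17 63 [ 0.5002 -0.1698  0.2654] 0.273
t -0.15 59 [ 0.4958 -0.149   0.2686] 0.276
t -0.13 68 [ 0.4935 -0.1315  0.2709] 0.278
t -0.11 60 [ 0.489  -0.1109  0.2726] 0.283
t -0.09 59 [ 0.488  -0.0906  0.2732] 0.285
t -0.07 34 [ 0.488  -0.0752  0.2732] 0.284
w -0.13 45 [ 0.4864 -0.1225  0.267 ] 0.271
w -0.11 258 [ 0.4913 -0.1084  0.2701] 0.279
w -0.09 470 [ 0.4966 -0.0945  0.2763] 0.28
w -0.07 950 [ 0.4913 -0.0735  0.2744] 0.282
```

View pics/c3.png

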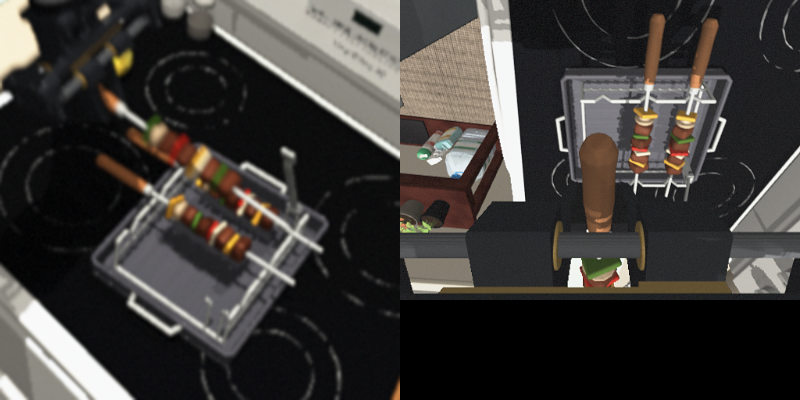

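Scene crop: the kebab is held over the rack, tip towards -y and drooping slightly. The wrist view shows the empty handle-side notch at composite px (602,98) and the two seated kebabs to its right. I measure the rack from the wrist camera.

```bash
python3 - <<'E'
from h import *
for n in "stw":
    s=dict(np.load("/tmp/%s3.npz"%n)); P=cloud(s); C=s["pixels"].astype(int)
    for x0 in (.543,.603):
        m=np.all((P>[x0-.02,-.02,.04])&(P<[x0+.02,.065,.085]),-1)&(C[...,0]>C[...,2]+30)
        q=P[m]
        if len(q)<20: print(n,"few",len(q)); continue
        p,d,e=fitcyl(q,np.r_[np.median(q[:,0]),.02,.056],np.array([0,1.,0])); print(n,"handle",m.sum(),e.round(4),p.round(4),d.round(3),"yend",np.percentile(q[:,1],99).round(4))
    m=np.all((P>[.42,-.08,.043])&(P<[.67,-.02,.075]),-1)&(C.min(-1)>90)&(C.max(-1)-C.min(-1)<40); q=P[m]
    if len(q)>20:
        c=np.polyfit(q[:,0],q[:,1],1)
        for _ in range(5):
            k=abs(q[:,1]-np.polyval(c,q[:,0]))<.006; c=np.polyfit(q[k][:,0],q[k][:,1],1)
        print(n,"rail",k.sum(),c.round(4)); q=q[k]
        for x in np.arange(.44,.54,.004):
            j=abs(q[:,0]-x)<.002
            if j.sum(): print("   ",x.round(3),j.sum(),np.median(q[j][:,2]).round(4),end="")
        print()
    # held steel near tip
    m=np.all((P>[.44,-.27,.22])&(P<[.58,-.205,.34]),-1); 
    if m.sum()>10:
        q=P[m]; print(n,"held steel",np.median(q,0).round(4),"ymin",q[:,1].min().round(4))
E
```

```text
s handle 160 0.0017 [0.5442 0.02   0.0563] [-0.117  0.993 -0.001] yend 0.0515
s handle 93 0.0026 [0.6    0.02   0.0544] [0.055 0.996 0.065] yend 0.0559
s rail 114 [ 0.1409 -0.1243]
    0.464 10 0.0555    0.468 5 0.0648    0.472 2 0.0672    0.476 3 0.0646    0.48 4 0.066    0.484 2 0.063    0.488 3 0.0592    0.492 1 0.0492    0.496 7 0.055    0.5 3 0.0634    0.504 3 0.0576    0.508 4 0.0649    0.512 3 0.0682    0.516 4 0.0676    0.52 3 0.0659    0.524 2 0.0669    0.528 2 0.0653    0.532 2 0.0671    0.536 4 0.0675    0.54 3 0.0679
s held steel [ 0.5174 -0.227   0.2537] ymin -0.248
t few 0
t few 0
t rail 27 [ 0.0074 -0.0594]
    0.46 4 0.055    0.464 1 0.0704    0.468 1 0.0644    0.472 2 0.0639    0.476 1 0.0681    0.484 1 0.0649    0.488 1 0.0561    0.492 1 0.0543    0.496 1 0.0622    0.5 3 0.0665    0.508 2 0.0673    0.512 1 0.0676    0.52 2 0.0641    0.524 1 0.0668
t held steel [ 0.5114 -0.2257  0.2498] ymin -0.2504
w handle 1456 0.001 [0.5431 0.02   0.0563] [-0.141  0.99  -0.005] yend 0.0575
w handle 1517 0.001 [0.6037 0.02   0.0563] [-0.138  0.99  -0.004] yend 0.0611
w rail 1023 [ 0.1414 -0.1195]
    0.46 8 0.0474    0.464 47 0.0582    0.468 21 0.0664    0.472 19 0.0669    0.476 19 0.0668    0.48 20 0.0661    0.484 24 0.0624    0.488 20 0.0572    0.492 20 0.0535    0.496 22 0.056    0.5 23 0.0616    0.504 21 0.0663    0.508 19 0.067    0.512 20 0.0666    0.516 20 0.0667    0.52 20 0.0666    0.524 17 0.0667    0.528 19 0.0668    0.532 17 0.0671    0.536 19 0.0669    0.54 21 0.0665
```

```bash
cat >> h.py <<'E'
PS2=.140; YR=np.array([-np.sin(PS2),np.cos(PS2),0]); XR=np.array([np.cos(PS2),np.sin(PS2),0]); AFT=np.array([.4926,-.0498,0])
def place(z,droop=.115,yaw=0.,g=.042,dx=0.):
    Rt=R.from_euler("z",yaw)*R.from_rotvec(-droop*XR)*placeR(PS2)
    return AFT+YR*g+XR*dx+[0,0,z]-Rt.apply([0,0,.003]), Rt
E
python3 - <<'E'
from h import *
rows(*place(.16),3); rows(*place(.105),5)
E
```

```text
tot [ 43.5   2.3 106.5] [-0.0049 -0.12    0.0029] deg 6.9 per row [14.5  0.8 35.5] [-0.0016 -0.04    0.001 ]
tot [ 64.1   2.6 157.5] [-0.0049 -0.12    0.0029] deg 6.9 per row [12.8  0.5 31.5] [-0.001  -0.024   0.0006]
```

Call:
step_arm:
  motion:
    - {"dp": [10, 1, 25], "twist": [-0.002, -0.04, 0.001], "hand": -1}
    - {"dp": [26, 1.5, 65], "twist": [-0.005, -0.08, 0.002], "hand": -1}
    - {"dp": [44, 2.3, 107], "twist": [-0.005, -0.12, 0.003], "hand": -1}
    - {"dp": [60, 2.6, 146], "twist": [-0.005, -0.12, 0.003], "hand": -1}
    - {"dp": [64, 2.6, 157.5], "twist": [-0.005, -0.12, 0.003], "hand": -1}

```text
clock: 8.25
tool_pos: [0.4899, -0.0053, 0.1081]
eef_rot: [0.636, 0.731, -0.161, 0.19]
contact_force: [1.0, -0.1, -0.5]
opening: 0.144
finger_force: 58.0
```

```bash
cat > chk.py <<'E'
from h import *
import sys
def chk(tag,z0,z1):
    rel(*place((z0+z1)/2)); print(r.get_state()["q"].round(2))
    for n in("scene","top","wrist"):
        s=snap(n,n+tag+".png"); P=cloud(s); C=s["pixels"].astype(int)
        # held steel & rack steel beyond food, relative
        for nm,xc in(("held",-.06),("k1",0),("k2",.06)):
            c=AFT+XR*(xc+.06); 
            L=(P-c)@np.c_[XR,YR,[0,0,1]]
            zz=(z0,z1) if nm=="held" else (.04,.085)
            for a,b,t in((-.198,-.176,"tip"),(-.158,-.138,"fore-in"),(-.012,.012,"aft")):
                m=(abs(L[...,0])<.02)&(L[...,1]>a)&(L[...,1]<b)&(L[...,2]>zz[0])&(L[...,2]<zz[1])
                q=L[m]
                if len(q)>3:
                    top=q[q[:,2]>np.percentile(q[:,2],50)]
                    print(n,nm,t,len(q),(np.median(q,0)*1000).round(1),(np.median(top,0)*1000).round(1))
            if 1:
                m=(abs(L[...,0])<.02)&(L[...,1]<-.17)&(L[...,2]>zz[0])&(L[...,2]<zz[1]); 
                if m.sum(): print(n,nm,"tip y",(L[m][:,1].min()*1000).round(1))
E
python3 -c "
from chk import *
chk('4',.085,.13)"
```

```text
dp [-1.9 -3.5 -1.3] twist [ 0.0051 -0.002  -0.0023]
[-0.38  0.86 -0.01  2.11  1.07  0.58 -1.28]
scene held tip 21 [   4.2 -186.7  105.6] [   4.1 -188.9  107. ]
scene held fore-in 19 [   3.9 -148.2  106.6] [   3.8 -148.2  107.9]
scene held aft 21 [  4.   -0.2 108.5] [3.600e+00 1.000e-01 1.097e+02]
scene held tip y -199.0
scene k1 tip 20 [-1.000e-01 -1.863e+02  5.870e+01] [   0.2 -184.7   59.5]
scene k1 fore-in 17 [ 1.000e-01 -1.471e+02  5.820e+01] [  -1.6 -152.2   59.4]
scene k1 aft 46 [ 1.3 -3.2 59.8] [ 4.1 -4.5 64.2]
scene k1 tip y -201.5
scene k2 tip 19 [   0.3 -187.2   58.1] [   0.3 -188.2   59.7]
scene k2 fore-in 33 [  -1.1 -140.9   59.8] [  -0.5 -140.    64. ]
scene k2 aft 49 [-0.1 -3.1 60.7] [-0.7 -3.4 64.6]
scene k2 tip y -206.4
top held tip 7 [   0.8 -186.4  105.3] [  -0.4 -182.7  107.3]
top held fore-in 12 [   0.8 -149.   105.6] [   0.2 -145.   107.5]
top held aft 7 [  0.9  -1.6 107.7] [  0.2   5.5 110.4]
top held tip y -200.0
top k1 tip 8 [  -4.6 -186.1   56.4] [  -5.4 -183.    61.8]
top k1 fore-in 11 [  -2.3 -147.7   57. ] [  -2.3 -147.1   60. ]
top k1 aft 20 [-3.2 -4.7 60.4] [-1.6 -4.7 62.4]
top k1 tip y -731.0
top k2 tip 8 [  -2.6 -188.6   57.7] [  -3.3 -190.4   59.6]
top k2 fore-in 11 [  -1.6 -143.2   62.5] [   3.8 -138.7   66.8]
top k2 aft 27 [-4.8 -2.  60.3] [-4.3 -2.  63.4]
top k2 tip y -727.0
wrist k1 aft 643 [-1.4  0.9 60.8] [ 7.2  0.9 65.2]
wrist k2 aft 730 [-2.1  0.8 61.4] [ 5.8  0.9 65. ]
```

```bash
python3 -c "
from h import *
rel(*place(.09,droop=.12)); rel(*place(.066,droop=.12)); rel(*place(.0555,droop=.12))"
```

```text
dp [ 8.9 -3.8 15.4] twist [ 0.0065 -0.0052 -0.0051]
dp [20.5 -4.  36.4] twist [ 0.0065 -0.0052 -0.0051]
dp [25.6 -4.1 45.6] twist [ 0.0065 -0.0052 -0.0051]
```

Call:
step_arm:
  motion:
    - {"dp": [0, -4, 0], "twist": [0.0065, -0.005, -0.005], "hand": -1}
    - {"dp": [8, -4, 14], "twist": [0.0065, -0.005, -0.005], "hand": -1}
    - {"dp": [14, -4, 25], "twist": [0.0065, -0.005, -0.005], "hand": -1}
    - {"dp": [14, -4, 25], "twist": [0.0065, -0.005, -0.005], "hand": -1}

```text
clock: 8.9
tool_pos: [0.4858, -0.0071, 0.0816]
eef_rot: [0.634, 0.731, -0.166, 0.19]
contact_force: [0.7, 0.3, -1.3]
opening: 0.141
finger_force: 58.0
```

```bash
python3 -c "
from chk import *
chk('5',.066,.098); rel(*place(.0555,droop=.12))" | grep -v "k2"
```

```text
dp [-1.3  0.8 -2.7] twist [-0.0005  0.0052  0.0009]
[-0.4   0.92  0.02  2.12  1.14  0.53 -1.36]
scene held tip 23 [  -0.5 -186.9   81.1] [  -1.7 -186.9   82.3]
scene held fore-in 17 [  -0.4 -147.6   81.2] [  -0.8 -149.6   82. ]
scene held aft 31 [-0.7 -1.2 82.7] [-0.1  3.5 84.5]
scene held tip y -200.7
scene k1 tip 23 [  -0.2 -188.2   57.8] [   0.2 -186.8   59.9]
scene k1 fore-in 18 [-1.000e-01 -1.486e+02  5.810e+01] [  -1.  -148.2   60. ]
scene k1 aft 50 [ 0.5 -3.7 59.7] [-0.5 -4.  64.5]
scene k1 tip y -201.7
top held tip 10 [  -3.  -184.5   81. ] [  -2.3 -180.8   83.1]
top held fore-in 12 [  -4.4 -149.    80.9] [  -4.8 -152.    84.4]
top held aft 14 [-2.5 -1.8 80.3] [-2.9 10.3 84.3]
top held tip y -201.3
top k1 tip 10 [  -3.3 -187.9   56.5] [  -3.9 -185.4   58.4]
top k1 fore-in 10 [  -3.6 -149.3   57.3] [  -2.9 -151.1   60. ]
top k1 aft 21 [-2.2 -4.7 60.3] [-2.6 -4.6 65.7]
top k1 tip y -730.1
dp [12.   0.6 20.6] twist [0.0001 0.0003 0.0001]
```

Aligned to within 1 mm of the seated neighbours; lowering.

Call:
step_arm:
  motion:
    - {"dp": [4, 0.6, 7], "twist": [0, 0, 0], "hand": -1}
    - {"dp": [8, 0.6, 14], "twist": [0, 0, 0], "hand": -1}
    - {"dp": [12, 0.6, 20.6], "twist": [0, 0, 0], "hand": -1}
    - {"dp": [12, 0.6, 20.6], "twist": [0, 0, 0], "hand": -1}

```text
clock: 9.55
tool_pos: [0.4859, -0.0067, 0.0565]
eef_rot: [0.634, 0.731, -0.166, 0.19]
contact_force: [-0.2, -0.7, -0.4]
opening: 0.139
finger_force: 58.0
```

```bash
python3 -c "
from chk import *
chk('6',.045,.08); rel(*place(.0555,droop=.12))" | grep -v "k2"
```

```text
dp [-4.4  0.6 -7.5] twist [-0.0016  0.0059  0.0021]
[-0.42  0.97  0.05  2.12  1.2   0.49 -1.44]
scene held tip 20 [   0.8 -187.2   59.2] [   0.8 -187.2   60.6]
scene held fore-in 17 [   0.4 -148.2   59.8] [   0.2 -147.1   60.9]
scene held aft 47 [ 0.1 -4.8 61. ] [ 0.2 -5.  65.5]
scene held tip y -199.9
scene k1 tip 22 [   0.3 -187.4   57.6] [  -1.  -188.9   59.3]
scene k1 fore-in 16 [   0.5 -147.7   58. ] [-1.000e-01 -1.432e+02  5.940e+01]
scene k1 aft 52 [ 0.8 -3.9 59.6] [-0.2 -3.9 64.4]
scene k1 tip y -201.6
top held tip 11 [  -1.9 -185.9   57.1] [  -2.6 -184.8   61.6]
top held fore-in 11 [  -2.3 -147.8   58.9] [  -2.3 -147.8   61.8]
top held aft 22 [-1.9 -4.2 59.5] [-1.9 -4.4 64. ]
top held tip y -199.4
top k1 tip 7 [  -3.5 -185.2   59. ] [  -4.6 -178.4   59.6]
top k1 fore-in 12 [  -2.5 -149.3   58.7] [  -5.1 -145.2   60.1]
top k1 aft 23 [-1.9 -4.7 59.3] [-0.9 -4.8 67.2]
top k1 tip y -731.1
wrist held aft 131 [-10.1   0.2  66.8] [-11.6  -0.   67.2]
dp [-0.5  0.6 -0.8] twist [-0.0013  0.0006  0.0011]
```

Call:
step_arm:
  motion:
    - {"dp": [0.8, 0.3, 1.3], "twist": [0, 0, 0], "hand": -1}
    - {"dp": [0.8, 0.3, 1.3], "twist": [0, 0, 0], "hand": -1}
    - {"dp": [0.8, 0.3, 1.3], "twist": [0, 0, 0], "hand": -0.3}
    - {"dp": [0.8, 0.3, 1.3], "twist": [0, 0, 0], "hand": -0.2}
    - {"dp": [0.8, 0.3, 1.3], "twist": [0, 0, 0], "hand": -0.1}

```text
clock: 10.32
tool_pos: [0.4864, -0.0067, 0.0557]
eef_rot: [0.634, 0.731, -0.166, 0.19]
contact_force: [-0.2, -0.2, 0.3]
opening: 0.442
finger_force: 0.0
```

Call:
step_arm:
  motion:
    - {"dp": [0, 0, 0], "twist": [0, 0, 0], "hand": -0.1}
    - {"dp": [0, 0, 0], "twist": [0, 0, 0], "hand": -0.1}

```text
clock: 10.58
tool_pos: [0.4864, -0.0066, 0.0557]
eef_rot: [0.634, 0.731, -0.166, 0.19]
contact_force: [0.2, -0.5, -0.5]
opening: 0.448
finger_force: 0.0
```

```bash
python3 -c "
from chk import *
chk('7',.045,.08)" | grep scene
```

```text
scene held tip 18 [ 1.00e-01 -1.87e+02  5.78e+01] [ 1.000e-01 -1.837e+02  5.860e+01]
scene held fore-in 16 [-1.000e-01 -1.479e+02  5.840e+01] [   0.2 -150.9   59.5]
scene held aft 48 [-0.3 -4.2 59.8] [ 1.1 -4.8 64.7]
scene held tip y -199.6
scene k1 tip 22 [  -0.  -187.6   58.7] [  -0.  -185.9   59.8]
scene k1 fore-in 18 [-1.000e-01 -1.468e+02  5.800e+01] [  -0.8 -147.4   59.6]
scene k1 aft 49 [ 0.5 -3.9 60. ] [-0.8 -4.1 65.3]
scene k1 tip y -201.6
scene k2 tip 21 [-1.000e-01 -1.877e+02  5.740e+01] [  -0.2 -187.1   59.9]
scene k2 fore-in 33 [  -0.  -140.7   60.8] [   1.7 -140.3   66.1]
scene k2 aft 49 [ 0.  -2.5 60.3] [ 0.7 -3.4 63.5]
scene k2 tip y -207.1
```

The scene data put the new kebab level with its neighbours (steel top 58 vs 58–59 mm, x offset 0 mm), so it is seated. Retreat and prepare for the bar.

```bash
cat >> h.py <<'E'
PIV=AFT+.149*XR-.146*YR+[0,0,.062]
BARR=R.from_matrix(np.c_[-XR,YR,[0,0,-1.]])
def barp(th,s,off=.006,gap=0.,half=.009):
    """TCP for fingertip's near lower corner on the bar's upper face at distance s"""
    c=PIV+s*(-np.cos(th)*XR+[0,0,np.sin(th)])+(off+gap)*(np.sin(th)*XR+[0,0,np.cos(th)])
    return c+half*XR+[0,0,.022]
E
python3 - <<'E'
from h import *
p,T=cur(); q=p-T.apply([0,0,.09]); print(q)
t=snap("scene"); P=cloud(t)
L=(P-PIV)@np.c_[XR,YR,[0,0,1]]; m=(abs(L[...,1])<.03)&(L[...,2]>.03)&(L[...,2]<.25)&(abs(L[...,0])<.12); q=L[m]
print("bar n",len(q)); 
th=np.arctan2(q[:,2],-q[:,0]); rr=np.hypot(q[:,0],q[:,2])
for a in np.arange(.03,.22,.02):
    k=abs(rr-a)<.01; print(a.round(2),k.sum(),np.median(th[k]).round(3),(np.median(q[k],0)*1000).round(0),"y",(np.percentile(q[k][:,1],[2,98])*1000).round(0))
print(rr.max())
m=(P[...,0]>.62)&(P[...,0]<.9)&(abs(P[...,1]+.17)<.13)&(P[...,2]>.15); print("behind",m.sum(),P[m][:,0].min() if m.any() else None)
pre=barp(1.2,.175,gap=.035); print("pre",pre)
rows(pre+[0,0,.09],BARR,5)
E
```

```text
[0.48031101 0.03690133 0.13417028]
bar n 122
0.03 5 1.181 [-14.  -8.  34.] y [-10.  -2.]
0.05 6 1.176 [-19.  -4.  46.] y [-8. -0.]
0.07 11 1.182 [-26.  -7.  65.] y [-9. -1.]
0.09 10 1.184 [-34.  -5.  86.] y [-9. -0.]
0.11 8 1.188 [-41.  -6. 102.] y [-9. -1.]
0.13 12 1.188 [-49.  -4. 120.] y [-9. -1.]
0.15 11 1.19 [-56.  -5. 139.] y [-9. -0.]
0.17 14 1.189 [-64.  -5. 160.] y [-9. -1.]
0.19 19 1.206 [-68.  -6. 177.] y [-12.   2.]
0.21 26 1.21 [-73.  -4. 196.] y [-12.   1.]
0.2133153786529157
behind 1206 0.6205032335039885
pre [ 0.64447496 -0.17584007  0.26196351]
tot [-310.3  132.4 -166.1] [-0.4009  0.3989 -1.5326] deg 93.6 per row [-62.1  26.5 -33.2] [-0.0802  0.0798 -0.3065]
```

Call:
step_arm:
  motion:
    - {"dp": [0, 0, -25], "twist": [0, 0, 0], "hand": -0.1}
    - {"dp": [0, 0, -60], "twist": [0, 0, 0], "hand": -0.1}
    - {"dp": [-10, 0, -100], "twist": [0, 0, 0], "hand": -0.1}
    - {"dp": [-35, 0, -145], "twist": [-0.03, 0.03, -0.12], "hand": -0.5}
    - {"dp": [-65, 0, -200], "twist": [-0.07, 0.07, -0.27], "hand": -1}

```text
clock: 11.4
tool_pos: [0.4806, 0.0342, 0.2602]
eef_rot: [0.529, 0.821, -0.143, 0.162]
contact_force: [1.1, -0.6, 1.0]
opening: 0.247
finger_force: 0.0
```

```bash
python3 - <<'E'
from h import *
pre=barp(1.2,.175,gap=.035); rows(pre+[0,0,.09],BARR,8); print(r.get_state()["q"].round(2))
t=snap("scene"); P=cloud(t); m=(P[...,0]>.68)&(P[...,0]<1)&(P[...,1]<-.0)&(P[...,1]>-.35)&(P[...,2]>.12)
print("behind x",np.percentile(P[m][:,0],[0,1,5]).round(3) if m.any() else None)
E
```

```text
tot [-274.4   60.1   21.1] [-0.3331  0.3279 -1.2632] deg 77.2 per row [-34.3   7.5   2.6] [-0.0416  0.041  -0.1579]
[-0.27  0.55 -0.25  2.04  0.78  0.84 -0.69]
behind x [0.858 0.885 0.893]
```

Call:
step_arm:
  motion:
    - {"dp": [-35, 8, -40], "twist": [-0.04, 0.04, -0.155], "hand": -1}
    - {"dp": [-70, 15, -60], "twist": [-0.08, 0.08, -0.31], "hand": -1}
    - {"dp": [-110, 24, -60], "twist": [-0.125, 0.123, -0.47], "hand": -1}
    - {"dp": [-155, 34, -45], "twist": [-0.165, 0.163, -0.63], "hand": -1}
    - {"dp": [-200, 44, -25], "twist": [-0.208, 0.205, -0.79], "hand": -1}

```text
clock: 12.08
tool_pos: [0.5878, -0.0907, 0.3628]
eef_rot: [0.221, 0.97, -0.071, 0.079]
contact_force: [1.4, 0.4, -0.4]
opening: 0.006
finger_force: 0.0
```

```bash
python3 - <<'E'
from h import *
pre=barp(1.2,.175,gap=.035); rows(pre+[0,0,.09],BARR,3); rows(pre,BARR,3);print(r.get_state()["q"].round(2))
E
```

```text
tot [-83.9 -50.1  32.2] [-0.1547  0.1504 -0.5851] deg 35.7 per row [-28.  -16.7  10.7] [-0.0516  0.0501 -0.195 ]
tot [-67.3 -40.9 120.1] [-0.1547  0.1504 -0.5851] deg 35.7 per row [-22.4 -13.6  40. ] [-0.0516  0.0501 -0.195 ]
[ 0.32  0.52 -0.54  1.65  0.54  1.01  0.69]
```

Call:
step_arm:
  motion:
    - {"dp": [-28, -17, 5], "twist": [-0.045, 0.043, -0.17], "hand": -1}
    - {"dp": [-56, -34, 10], "twist": [-0.09, 0.087, -0.34], "hand": -1}
    - {"dp": [-84, -50, 32], "twist": [-0.135, 0.13, -0.51], "hand": -1}
    - {"dp": [-80, -48, 60], "twist": [-0.155, 0.15, -0.585], "hand": -1}
    - {"dp": [-76, -46, 75], "twist": [-0.155, 0.15, -0.585], "hand": -1}

```text
clock: 12.7
tool_pos: [0.6425, -0.1771, 0.3046]
eef_rot: [-0.066, 0.998, -0.0, -0.002]
contact_force: [0.1, 0.4, -0.0]
opening: 0.002
finger_force: 0.0
```

```bash
python3 - <<'E'
from h import *
pre=barp(1.2,.175,gap=.035); rel(pre,BARR); rel(barp(1.15,.175),BARR);rel(barp(1.0,.18),BARR);print(r.get_state()["q"].round(2))
E
```

```text
dp [-2.2  1.  42.7] twist [ 0.0002 -0.0033 -0.0085]
dp [38.5  0.6 58.6] twist [ 0.0002 -0.0033 -0.0085]
dp [64.7  0.4 66.2] twist [ 0.0002 -0.0033 -0.0085]
[ 0.54  0.78 -0.72  1.35  0.52  1.2   1.49]
```

```bash
python3 - <<'E'
from h import *
p0,R0=cur(); p0=barp(1.2,.175,gap=.035)
for th,s in((1.2,.175),(1.1,.176),(1.0,.178),(.9,.18),(.8,.183),(.7,.186),(.6,.19),(.5,.194),(.4,.198),(.3,.202),(.2,.205),(.1,.207),(0.03,.208),(0,.208),(-.02,.208)):
    print(th,(BARR.inv().apply(barp(th,s)-p0)*1000).round(1))
E
```

```text
1.2 [32.6 -0.  12.7]
1.1 [49.3 -0.  18.4]
1.0 [65.9 -0.  24.9]
0.9 [82.  -0.  33.2]
0.8 [98.  -0.  42.5]
0.7 [113.2  -0.   53.5]
0.6 [128.2  -0.   65.7]
0.5 [142.2  -0.   79.7]
0.4 [154.8  -0.   95.3]
0.3 [166.   -0.  112.5]
0.2 [174.5  -0.  131.4]
0.1 [180.2  -0.  151.3]
0.03 [182.5  -0.  165.7]
0 [182.8  -0.  172. ]
-0.02 [182.9  -0.  176.1]
```

Call:
step_arm:
  motion:
    - {"dp": [-2, 1, 22], "twist": [0, -0.003, -0.0085], "hand": -1}
    - {"dp": [-2, 1, 43], "twist": [0, -0.003, -0.0085], "hand": -1}
    - {"dp": [-2, 1, 43], "twist": [0, -0.003, -0.0085], "hand": -1}

```text
clock: 13.08
tool_pos: [0.6439, -0.1739, 0.2633]
eef_rot: [-0.072, 0.997, -0.0, -0.0]
contact_force: [-0.6, 0.2, 0.7]
opening: 0.006
finger_force: 0.0
```

Call:
step_arm:
  motion:
    - {"dp": [18, -2, 6], "twist": [0, 0, 0], "hand": -1}
    - {"dp": [33, -2, 13], "twist": [0, 0, 0], "hand": -1}
    - {"dp": [49, -2, 18], "twist": [0, 0, 0], "hand": -1}
    - {"dp": [66, -2, 25], "twist": [0, 0, 0], "hand": -1}
    - {"dp": [82, -2, 33], "twist": [0, 0, 0], "hand": -1}

```text
clock: 13.7
tool_pos: [0.5649, -0.1879, 0.2327]
eef_rot: [-0.071, 0.997, -0.001, 0.003]
contact_force: [1.6, 0.1, -0.4]
opening: 0.005
finger_force: 0.6
```

```bash
cat > bar.py <<'E'
from h import *
def bar():
    for n in("scene","top"):
        P=cloud(snap(n)); L=(P-PIV)@np.c_[XR,YR,[0,0,1]]
        rr=np.hypot(L[...,0],L[...,2]); m=(L[...,1]<.003)&(L[...,1]>-.012)&(rr>.05)&(rr<.18)&(L[...,0]<0)&(L[...,2]>.0)
        th=np.arctan2(L[...,2],-L[...,0])[m]; h,e=np.histogram(th,np.arange(-.05,1.5,.05)); i=np.argsort(h)[::-1][:3]; print(n,[(e[j].round(2),h[j]) for j in i])
E
python3 - <<'E'
from bar import *
bar(); rel(barp(.9,.18),BARR)
E
```

```text
scene [(np.float64(0.9), np.int64(17)), (np.float64(0.95), np.int64(7)), (np.float64(0.0), np.int64(2))]
top [(np.float64(0.9), np.int64(1)), (np.float64(1.4), np.int64(0)), (np.float64(1.3), np.int64(0))]
dp [-0.4  1.4  3.1] twist [-0.002   0.0016  0.0025]
```

The bar follows the finger and is now at about 0.93 rad. Continuing the sweep.

Call:
step_arm:
  motion:
    - {"dp": [16, 0, 9], "twist": [0, 0, 0], "hand": -1}
    - {"dp": [31, 0, 20], "twist": [0, 0, 0], "hand": -1}
    - {"dp": [46, 0, 33], "twist": [0, 0, 0], "hand": -1}
    - {"dp": [60, 0, 47], "twist": [0, 0, 0], "hand": -1}
    - {"dp": [73, 0, 62], "twist": [0, 0, 0], "hand": -1}

```text
clock: 14.42
tool_pos: [0.4938, -0.1988, 0.17]
eef_rot: [-0.071, 0.997, -0.001, 0.003]
contact_force: [0.1, 0.0, 0.8]
opening: 0.007
finger_force: 0.1
```

Call:
step_arm:
  motion:
    - {"dp": [10, 0, 17], "twist": [0, 0, 0], "hand": -1}
    - {"dp": [19, 0, 36], "twist": [0, 0, 0], "hand": -1}
    - {"dp": [23, 0, 50], "twist": [0, 0, 0], "hand": -1}
    - {"dp": [24, 0, 58], "twist": [0, 0, 0], "hand": -1}

```text
clock: 14.92
tool_pos: [0.47, -0.2023, 0.1112]
eef_rot: [-0.072, 0.997, -0.001, 0.002]
contact_force: [-0.4, -0.1, 0.1]
opening: 0.01
finger_force: 0.1
```

```bash
python3 - <<'E'
from bar import *
bar(); rel(barp(.1,.207),BARR); rel(barp(0,.208),BARR)
s=snap("scene","s8.png"); cv2.imwrite("pics/s8c.png",cv2.resize(cv2.imread("pics/s8.png")[170:350,220:400],(600,600),interpolation=cv2.INTER_CUBIC))
E
```

```text
scene [(np.float64(0.15), np.int64(2)), (np.float64(0.1), np.int64(2)), (np.float64(1.3), np.int64(0))]
top [(np.float64(0.1), np.int64(11)), (np.float64(0.05), np.int64(10)), (np.float64(0.15), np.int64(5))]
dp [3.3 1.7 0.3] twist [-0.0013  0.0035  0.0034]
dp [ 6.   1.8 21. ] twist [-0.0013  0.0035  0.0034]
```

View pics/s8c.png

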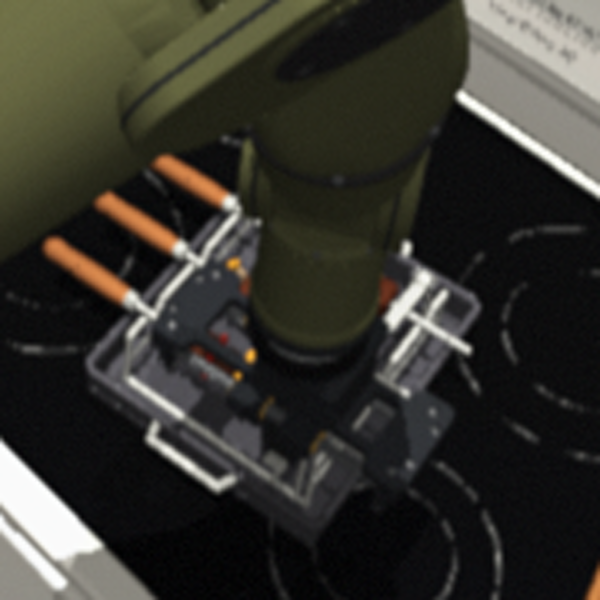

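All three handles are on the same side, at px (60,250), (110,205) and (165,165). The bar is about 0.1 rad from down; pressing the tab the rest of the way.

Call:
step_arm:
  motion:
    - {"dp": [4, 1, 7], "twist": [0, 0, 0], "hand": -1}
    - {"dp": [6, 1, 14], "twist": [0, 0, 0], "hand": -1}
    - {"dp": [6, 1, 20], "twist": [0, 0, 0], "hand": -1}
    - {"dp": [6, 1, 22], "twist": [0, 0, 0], "hand": -1}
    - {"dp": [6, 1, 22], "twist": [0, 0, 0], "hand": -1}

```text
clock: 15.7
tool_pos: [0.4624, -0.2024, 0.0902]
eef_rot: [-0.072, 0.997, -0.001, 0.001]
contact_force: [-3.4, 0.0, 18.8]
opening: 0.006
finger_force: 9.4
```

The fingertip is at z = 68 mm with a 19 N reaction, so the bar is on its stop. Retreat straight up.

Call:
step_arm:
  motion:
    - {"dp": [0, 0, -15], "twist": [0, 0, 0], "hand": -1}
    - {"dp": [0, 0, -50], "twist": [0, 0, 0], "hand": -1}
    - {"dp": [0, 0, -100], "twist": [0, 0, 0], "hand": -1}
    - {"dp": [0, 60, -150], "twist": [0, 0, 0], "hand": -1}
    - {"dp": [0, 120, -180], "twist": [0, 0, 0], "hand": -1}

```text
clock: 16.32
tool_pos: [0.448, -0.1, 0.2609]
eef_rot: [-0.07, 0.998, -0.0, 0.003]
contact_force: [1.4, 0.8, -0.1]
opening: -0.001
finger_force: 0.0
```

Call:
step_arm:
  motion:
    - {"dp": [0, 60, 0], "twist": [0, 0, 0], "hand": -1}
    - {"dp": [0, 120, 0], "twist": [0, 0, 0], "hand": -1}
    - {"dp": [0, 180, 0], "twist": [0, 0, 0], "hand": -1}
    - {"dp": [0, 180, 0], "twist": [0, 0, 0], "hand": -1}

```text
clock: 16.82
tool_pos: [0.4214, 0.0832, 0.2599]
eef_rot: [-0.077, 0.997, 0.001, 0.003]
contact_force: [0.4, -1.0, -0.3]
opening: 0.004
finger_force: 0.0
```

```bash
python3 - <<'E'
from bar import *
bar()
from chk import chk
chk("9",.045,.08)
for n in("scene","top"):
    s=snap(n,n+"9.png"); P=cloud(s); L=(P-PIV)@np.c_[XR,YR,[0,0,1]]
    for x in(-.198,-.17,-.12,-.09,-.03):
        m=(abs(L[...,0]-x)<.008)&(abs(L[...,1]+.002)<.006)&(L[...,2]>-.03)&(L[...,2]<.1); print(n,x,m.sum(),(np.percentile(L[m][:,2],[10,50,90])*1000).round(1) if m.any() else "")
    find(n,s,["pot"])
a=cv2.resize(cv2.imread("pics/scene9.png")[170:350,220:400],(400,400)); b=cv2.resize(cv2.imread("pics/top9.png")[150:300,150:400],(400,240)); cv2.imwrite("pics/c9.png",np.hstack([a,np.vstack([b,np.zeros((160,400,3),np.uint8)])]))
E
```

```text
scene [(np.float64(0.0), np.int64(163)), (np.float64(0.05), np.int64(18)), (np.float64(0.1), np.int64(2))]
top [(np.float64(0.0), np.int64(9)), (np.float64(1.4), np.int64(0)), (np.float64(1.3), np.int64(0))]
dp [-51.5 -92.5 194.2] twist [ 0.3976 -0.3917  1.5386]
[ 0.19  0.52 -0.73  2.11  0.54  0.7   0.82]
scene held tip 18 [ 1.00e-01 -1.87e+02  5.80e+01] [  -1.2 -188.8   59.2]
scene held fore-in 71 [ 1.000e-01 -1.505e+02  6.430e+01] [   2.1 -150.5   65.1]
scene held aft 47 [-0.2 -4.4 60.4] [ 2.6 -4.9 65.2]
scene held tip y -200.3
scene k1 tip 21 [  -0.6 -187.6   57.7] [  -1.5 -188.1   60.1]
scene k1 fore-in 68 [  -0.4 -150.    64.1] [  -0.6 -150.    65.3]
scene k1 aft 49 [ 0.9 -4.  60.2] [ 0.3 -4.1 64.4]
scene k1 tip y -202.0
scene k2 tip 20 [  -0.5 -187.6   58.3] [  -1.4 -185.8   59.5]
scene k2 fore-in 78 [   0.6 -148.9   64.2] [   1.2 -149.    65.3]
scene k2 aft 48 [ 0.9 -3.5 60.5] [ 3.4 -3.9 63.7]
scene k2 tip y -206.6
top held tip 6 [  -3.1 -187.3   58.5] [  -3.5 -185.2   59.8]
top held fore-in 4 [ -14.3 -153.7   62.1] [ -11.1 -153.7   63.1]
top held tip y -199.1
top k1 tip y -730.7
top k2 tip y -725.9
wrist held fore-in 111 [   7.8 -142.1   63. ] [  13.1 -142.5   64.1]
wrist held aft 266 [-0.4  0.4 59.5] [ 6.   0.2 65.6]
wrist k1 fore-in 348 [  -0.6 -144.8   64.1] [  -0.2 -145.9   64.7]
wrist k1 aft 84 [-7.9 -1.8 60.2] [-13.8   0.4  66.4]
scene -0.198 40 [-24.5   6.6   8.8]
scene -0.17 20 [0.1 2.5 3.5]
scene -0.12 22 [-0.6  1.4  4.3]
scene -0.09 23 [-1.3  1.9  3.9]
scene -0.03 20 [-0.9  2.3  4.4]
scene pot 0.77 [0.4748 0.3513 0.0767]
top -0.198 16 [ 1.9  5.4 11.2]
top -0.17 4 [-0.5  1.2  7.9]
top -0.12 0 
top -0.09 0 
top -0.03 0 
top pot 0.81 [0.4771 0.3655 0.0823]
```

View pics/c9.png

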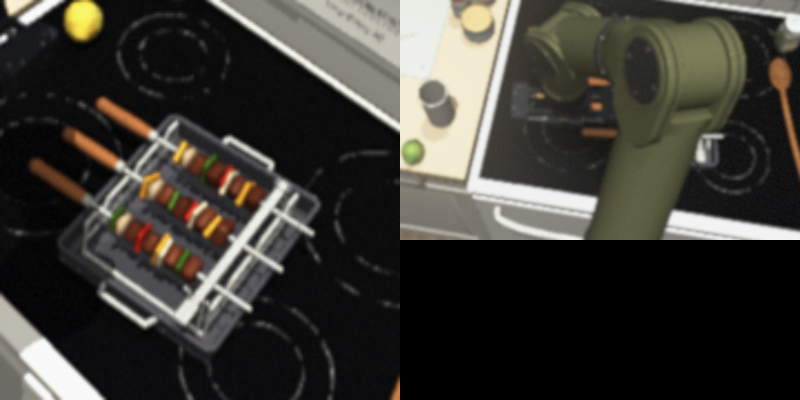

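The picture shows all three kebabs seated, the bar level over the skewers (left crop, px (185,315) to (285,185)) and the pot upright at (437,105). The bar's upper face measures level along its whole length. Handing in.

```bash
python3 -c "
from plant import r
print(r.finish_job())"
```

```text
the job is handed in; nothing more can be done
None
```

The job is handed in at about 17 s of robot time: the kebab is seated in the empty notches with its handle on the same side as the others, the hold-down bar is all the way down, and the pot is still standing; no verdict came back.

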